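# Demould specimen mounts and lock them in the holder

### The job

Lift every specimen mount out of the casting mould and seat each one fully down in a pocket of the holder, any pocket. Then lay the retaining bar over them so that both T-heads pass up through its slots and it rests flat on the post collars, and turn each T-head a quarter turn, to its stop across the bar, to lock it. Leave the petri dish and the two dropper bottles where they are.

Things in the scene. Friction and masses are not known exactly. Their poses are not given: they have to be found in the camera images.
- holder: aluminium specimen holder, fixed to the bench: plate 88 (x) x 228 (y) x 8 mm; origin at the centre of its underside, z up, y along its length. In the middle four open pockets in a row along y, each 64 (x) x 34 (y) mm, floor 8 mm, 4 mm thick walls up to 18 mm above the bench. A round post at y = +94 and at y = -94 mm, 24 mm thick, each carrying a T-head.
- bar_seat (a point): point on the holder's vertical centre line, 50 mm above the bench, level with the tops of the two 24 mm post collars on which the bar rests; the bar's origin belongs here. Above each collar a 10 mm shank, 10 mm long, carries the T-head. Axes as the holder's.
- bar: loose steel retaining bar, 36 (x) x 244 (y) x 8 (z) mm, about 220 g, lying flat on the bench; origin at the centre of its underside, z up. Two slots right through it, 17 (x) x 42 (y) mm, centred at y = +94 and -94 mm. In its middle a grey grip rib 14 (x) x 50 (y) mm from z = 8 to 34 mm, gripped with fingers closing along x. Fits either way round.
- mould: dark steel casting mould fixed to the bench, 86 (x) x 176 (y) x 22 (z) mm, origin at the centre of its underside; four open cavities 63 (x) x 33 (y) mm at y = -58.5, -19.5, +19.5 and +58.5 mm, floors 6 mm above the bench. A shelf rack overhangs the bench behind the work: a wrist carried high or swung far out can strike it.
- thead_a (a joint): turning angle of the T-head at holder y = +94 mm, growing counter-clockwise from above. 0 (stop): crossbar along the holder's y, in line with the bar's slots, so it can pass. 1.571 (stop): crossbar along the holder's x, across the bar, locking it down. Stays where it is left (friction 0.04 N m). Starts anywhere from 0.4 to 1.2.
- thead_a_grip (a point): point on the turning axis of the dark steel T-head at holder y = +94 mm, 79 mm above the bench. Crossbar 12 x 36 mm, 60 to 70 mm above the bench; on it, in line, an upright wing 10 x 30 mm up to 88 mm above the bench, which is gripped across its 10 mm to turn it. The point's own y axis runs along crossbar and wing and turns with them.
- thead_b (a joint): turning angle of the T-head at holder y = -94 mm, growing counter-clockwise from above. 0 (stop): crossbar along the holder's y, in line with the bar's slots, so it can pass. 1.571 (stop): crossbar along the holder's x, across the bar, locking it down. Stays where it is left (friction 0.04 N m). Starts anywhere from 0.4 to 1.2.
- thead_b_grip (a point): point on the turning axis of the dark steel T-head at holder y = -94 mm, 79 mm above the bench. Crossbar 12 x 36 mm, 60 to 70 mm above the bench; on it, in line, an upright wing 10 x 30 mm up to 88 mm above the bench, which is gripped across its 10 mm to turn it. The point's own y axis runs along crossbar and wing and turns with them.
- pocket0 (a point): centre of the floor of the holder's pocket at holder y = -57 mm, 8 mm above the bench; axes as the holder's (pocket 64 mm in x, 34 mm in y).
- pocket1 (a point): centre of the floor of the holder's pocket at holder y = -19 mm, 8 mm above the bench; axes as the holder's (pocket 64 mm in x, 34 mm in y).
- pocket2 (a point): centre of the floor of the holder's pocket at holder y = +19 mm, 8 mm above the bench; axes as the holder's (pocket 64 mm in x, 34 mm in y).
- pocket3 (a point): centre of the floor of the holder's pocket at holder y = +57 mm, 8 mm above the bench; axes as the holder's (pocket 64 mm in x, 34 mm in y).
- mount0: black moulded resin specimen mount, about 80 g; may be absent (None). Inverted T: foot 60 (x) x 30 (y) x 18 (z) mm with a centred grip rib 14 (x) x 30 (y) mm rising from z = 18 to 40 mm; gripped by the rib, fingers closing along x. Origin at the centre of its underside, z up. Starts in a mould cavity, sunk 16 mm deep with 1.5 mm of play all round.
- mount1: black moulded resin specimen mount, about 80 g; may be absent (None). Inverted T: foot 60 (x) x 30 (y) x 18 (z) mm with a centred grip rib 14 (x) x 30 (y) mm rising from z = 18 to 40 mm; gripped by the rib, fingers closing along x. Origin at the centre of its underside, z up. Starts in a mould cavity, sunk 16 mm deep with 1.5 mm of play all round.
- mount2: black moulded resin specimen mount, about 80 g; may be absent (None). Inverted T: foot 60 (x) x 30 (y) x 18 (z) mm with a centred grip rib 14 (x) x 30 (y) mm rising from z = 18 to 40 mm; gripped by the rib, fingers closing along x. Origin at the centre of its underside, z up. Starts in a mould cavity, sunk 16 mm deep with 1.5 mm of play all round.
- mount3: black moulded resin specimen mount, about 80 g; may be absent (None). Inverted T: foot 60 (x) x 30 (y) x 18 (z) mm with a centred grip rib 14 (x) x 30 (y) mm rising from z = 18 to 40 mm; gripped by the rib, fingers closing along x. Origin at the centre of its underside, z up. Starts in a mould cavity, sunk 16 mm deep with 1.5 mm of play all round.
- petri_dish: bystander: clear petri dish, 63 mm across, 16 mm high, at the right of the bench; leave alone. Origin at its underside.
- dropper_bottle: bystander: small white dropper bottle with blue cap, 24 mm across, 68 mm high, at the right; leave alone. Origin at its underside.
- dropper_bottle_green: bystander: small white dropper bottle with green cap, 24 mm across, 68 mm high, at the right; leave alone. Origin at its underside.

How it is judged:
On the way, in this order (a step that is already met when the one before it is completed fails the run):
1. every mount that is there sits fully down in a pocket of the holder (((horizontal distance between mount0 and pocket0 below 0.005 m and z of mount0 in the frame of pocket0 between -0.004 and 0.004 m and angle between mount0's own z axis and vertical below 0.08 rad) or (horizontal distance between mount0 and pocket1 below 0.005 m and z of mount0 in the frame of pocket1 between -0.004 and 0.004 m and angle between mount0's own z axis and vertical below 0.08 rad) or (horizontal distance between mount0 and pocket2 below 0.005 m and z of mount0 in the frame of pocket2 between -0.004 and 0.004 m and angle between mount0's own z axis and vertical below 0.08 rad) or (horizontal distance between mount0 and pocket3 below 0.005 m and z of mount0 in the frame of pocket3 between -0.004 and 0.004 m and angle between mount0's own z axis and vertical below 0.08 rad)) and ((horizontal distance between mount1 and pocket0 below 0.005 m and z of mount1 in the frame of pocket0 between -0.004 and 0.004 m and angle between mount1's own z axis and vertical below 0.08 rad) or (horizontal distance between mount1 and pocket1 below 0.005 m and z of mount1 in the frame of pocket1 between -0.004 and 0.004 m and angle between mount1's own z axis and vertical below 0.08 rad) or (horizontal distance between mount1 and pocket2 below 0.005 m and z of mount1 in the frame of pocket2 between -0.004 and 0.004 m and angle between mount1's own z axis and vertical below 0.08 rad) or (horizontal distance between mount1 and pocket3 below 0.005 m and z of mount1 in the frame of pocket3 between -0.004 and 0.004 m and angle between mount1's own z axis and vertical below 0.08 rad)) and ((horizontal distance between mount2 and pocket0 below 0.005 m and z of mount2 in the frame of pocket0 between -0.004 and 0.004 m and angle between mount2's own z axis and vertical below 0.08 rad) or (horizontal distance between mount2 and pocket1 below 0.005 m and z of mount2 in the frame of pocket1 between -0.004 and 0.004 m and angle between mount2's own z axis and vertical below 0.08 rad) or (horizontal distance between mount2 and pocket2 below 0.005 m and z of mount2 in the frame of pocket2 between -0.004 and 0.004 m and angle between mount2's own z axis and vertical below 0.08 rad) or (horizontal distance between mount2 and pocket3 below 0.005 m and z of mount2 in the frame of pocket3 between -0.004 and 0.004 m and angle between mount2's own z axis and vertical below 0.08 rad)) and ((horizontal distance between mount3 and pocket0 below 0.005 m and z of mount3 in the frame of pocket0 between -0.004 and 0.004 m and angle between mount3's own z axis and vertical below 0.08 rad) or (horizontal distance between mount3 and pocket1 below 0.005 m and z of mount3 in the frame of pocket1 between -0.004 and 0.004 m and angle between mount3's own z axis and vertical below 0.08 rad) or (horizontal distance between mount3 and pocket2 below 0.005 m and z of mount3 in the frame of pocket2 between -0.004 and 0.004 m and angle between mount3's own z axis and vertical below 0.08 rad) or (horizontal distance between mount3 and pocket3 below 0.005 m and z of mount3 in the frame of pocket3 between -0.004 and 0.004 m and angle between mount3's own z axis and vertical below 0.08 rad))), for 0.2 s.
2. the bar lies flat on the collars with both T-heads through its slots (all of step 1 and horizontal distance between bar and bar_seat below 0.007 m and z of bar in the frame of bar_seat between -0.004 and 0.004 m and angle between bar's own z axis and vertical below 0.04 rad and angle between the y axis of bar and the y axis of holder, either way round below 0.12 rad), for 0.2 s.
3. both T-heads are turned across the bar (all of step 2 and value of joint each of thead_a, thead_b above 1.35 rad), for 0.2 s.
At the end, for the whole second after the job is handed in: Every mount present sits upright in a pocket (within 5 mm of the pocket's centre, within 4 mm of its floor), the bar lies flat on the collars (within 7 mm of its seat in plan, 4 mm in height), both T-heads are turned past 1.35 rad, and all is at rest (all of step 3 and linear speed of each of mount0, mount1, mount2, mount3, bar below 0.02 m/s); the robot touches nothing.
It fails at once if the petri dish is pushed more than 30 mm (distance of petri_dish from where it was at the start of the episode above 0.03 m).
It fails at once if the dropper bottle is pushed more than 30 mm (distance of dropper_bottle from where it was at the start of the episode above 0.03 m).
It fails at once if the dropper bottle with the green cap is pushed more than 30 mm (distance of dropper_bottle_green from where it was at the start of the episode above 0.03 m).
Of mount0, mount1, mount2, mount3 only 3 to 4 are there at a start; the rules pass over those that are not, and their reading is None.
At some moment in a run one of mount0, mount1, mount2, mount3, bar may be knocked a few centimetres aside while the robot is not near it.
It also fails if it takes over 200 s, if anything falls off the work surface, if the arm or the gripper's body presses on something with over 40 N, if the wrist force passes 120 N, or if a joint passes its speed limit or range.

### The arm

A 6-joint arm with a two-finger parallel gripper is mounted at the origin on a cart in front of the work surface, level with it; the furniture and walls round the work are solid. World frame = base frame: x ahead of the robot, y to its left, z up, the work surface at z = 0. Lengths are in m, angles in rad, forces in N, time in s.
With the tool pointing down it reaches from about 0.35 to 0.775 m from the base axis. Payload 5.5 kg.
Tool frame: the origin (TCP) lies at the very end of the fingers, on their centre line; the grasp point (between the pads) lies 19 mm behind it; z points along the fingers, y is the line along which they close (so a half turn about z gives the same grasp; the last joint's range is limited). The gripper opens to 85 mm and grips with 20 to 120 N. Pads are 22 mm wide; open, the fingers measure 114 mm over their backs; the gripper's body (76 mm by 85 mm) begins 54 mm behind the grasp point. The pads swing forward as they close: fully open they stand 13 mm farther back than shut.
Start: joints at [-1.414, 0.313, 0.046, 1.304, 0, 1.431], TCP at [0.168, -0.55, 0.231] pointing down, gripper open.
Joint ranges: [-2.76, 2.76], [-0.86, 1.69], [-1.03, 1.26], [-2.2, 2.34], [-1.47, 1.5], [-3.14, 3.14]. Speed limits (rad/s): [2.57, 2.57, 3.14, 3.14, 3.14, 3.14].

### API

Orientations are given as [roll, pitch, yaw] about the fixed x, y, z axes, in that order (R = Rz(yaw) Ry(pitch) Rx(roll)).
In Python, from workcell import ctrl, optics gives the robot as it stands. The module is installed in compiled form; this text tells all that it offers.
- The arm moves only by the tool servo_tool, never from a script. Its argument "commands" is one flat list of numbers, 7 for each row, row after row: the opening in per cent of the stroke, from 0 (shut) to 100 (fully open), then the shift along the tool's x, y, z in m, then the turn, a rotation vector about the tool's x, y, z in rad. In form: [gripper, tx, ty, tz, rx, ry, rz, gripper, tx, ty, tz, rx, ry, rz, ...]. A call has 1 to 12 rows; each row shifts and turns the commanded pose from where the row before left it, along the tool's axes as they then stand; what a row does not reach is not made up. A row lasts 1/10 s, in which the tool goes at most 50 mm and 8.59 degrees, less where a joint would pass 70% of its speed; a pose out of reach is approached as far as the arm can. A call with a gripper value outside its range is refused whole. The fingers move at their own pace and stop on an object; "squeeze" is the grip in N (left out, the last holds). Time passes only in rows, so rows that do not move let the fingers close. It gives the time, the measured TCP pose, the force, the opening and the grip force at its end, in the units of the state.
- ctrl.observe(): the state, without advancing time (a new reading comes with each control period).
- optics.snapshot(name): name is "scene" or "top" or "wrist"; returns (picture, depth): 480x640x3 uint8, red, green, blue; 480x640 float32, m along the optical axis (not along the pixel's ray), 0 where there is no reading.
- optics.camera_info(name): a dict with "camera_matrix" (3x3 intrinsics, pixels), "world_from_camera" (4x4, takes a point from camera to world coordinates). Camera axes: x right, y down, z forward; pixel columns grow to the right and rows downward; lengths in m; the calibration is good to about 2 mm. A picture is of the moment at which its call begins: read the wrist's pose just before it. camera_info takes no time and is no camera call; for the wrist camera it gives the pose at the moment of the call.
- ctrl.sign_off(): hands the job in; it is judged then, once.
The state is a dict: "t": time; "joint_positions": joint angles; "joint_vel": joint speeds; "joint_torque": joint torques, N m; "position": TCP position; "tcp_rot": TCP orientation; "force": force on the tool from outside, world axes, zero at the start; "wrist_torque": the same for the moment, N m; "width": finger opening in m; "gripper_force": force on a finger pad.
Only numpy, scipy, OpenCV 4.12 (cv2) and the standard library are available. Lean on these libraries where they do the work, as an engineer would, in place of code of your own. Each camera call takes 0.05 s, during which the arm holds its last target. There are 200 camera calls.

## Working session

There is one attempt and no reset: what is moved stays moved. The work goes in short steps, Python scripts to look and compute and a tool call to move; the robot and the scene stay as the last step left them, time stands still between calls to the robot, and variables do not carry over. Pictures are saved under pics/ and viewed, at most 14 in all, crops included, and the job is handed in when it is done.

Besides the shell and the picture viewer there is one more tool, called after "Emit:" by a JSON object that holds its "fn" and its "kwargs". servo_tool: Moves the arm, as the interface text tells. Its arguments: {"type":"object","properties":{"commands":{"type":"array","items":{"type":"number"}},"squeeze":{"type":"number"}},"required":["commands"]}

```bash
mkdir -p pics; cat > h.py <<'E'
import numpy as np, cv2
from workcell import ctrl, optics
def snap(name,tag):
    i=optics.camera_info(name); im,d=optics.snapshot(name)
    cv2.imwrite(f'pics/{tag}.png',im[:,:,::-1]); np.savez(f'pics/{tag}.npz',im=im,d=d,K=i['camera_matrix'],T=i['world_from_camera'])
    return im,d,i
def cloud(tag):
    z=np.load(f'pics/{tag}.npz'); d=z['d'];K=z['K'];T=z['T']
    v,u=np.mgrid[:480,:640]
    P=np.stack([(u-K[0,2])/K[0,0]*d,(v-K[1,2])/K[1,1]*d,d],-1)@T[:3,:3].T+T[:3,3]
    P[d<=0]=np.nan
    return P,z['im']
E
python3 - <<'E'
from h import *
s=ctrl.observe()
print({k:np.round(v,3) for k,v in s.items()})
for n in ['top','scene']:
    im,d,i=snap(n,n+'0'); print(n,np.round(i['world_from_camera'],3).tolist(),i['camera_matrix'][0,0])
E
```

```text
{'t': np.float64(0.0), 'joint_positions': array([-1.414,  0.314,  0.045,  1.304,  0.   ,  1.431]), 'joint_vel': array([-0.   ,  0.   , -0.001,  0.   , -0.001, -0.001]), 'joint_torque': array([-3.0000e-03, -4.8063e+01,  2.9853e+01,  2.0000e-02, -0.0000e+00,
        0.0000e+00]), 'position': array([ 0.168, -0.549,  0.23 ]), 'tcp_rot': array([-3.14 , -0.   ,  0.297]), 'force': array([-0.725, -0.767,  0.092]), 'wrist_torque': array([-0.018,  0.025, -0.016]), 'gripper_force': np.float64(0.0), 'width': np.float64(0.085)}
top [[-0.012, -0.984, 0.176, 0.208], [-1.0, 0.011, -0.005, -0.095], [0.003, -0.176, -0.984, 1.692], [0.0, 0.0, 0.0, 1.0]] 624.0844277150925
scene [[0.868, -0.361, 0.341, -0.016], [-0.497, -0.633, 0.594, -0.934], [0.001, -0.685, -0.729, 1.112], [0.0, 0.0, 0.0, 1.0]] 598.548426739581
```

View pics/top0.png

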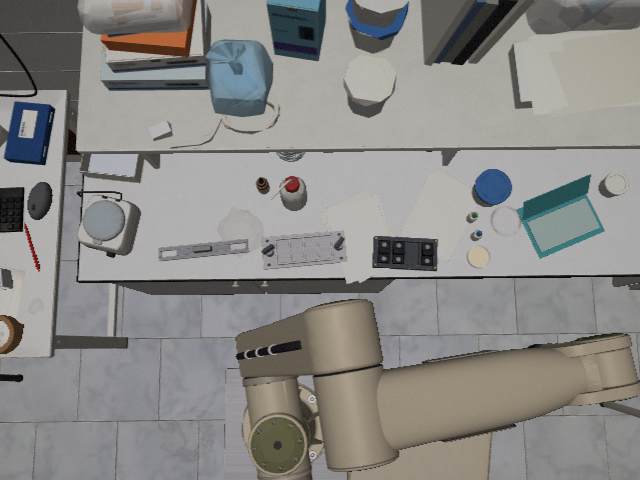

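View pics/scene0.png

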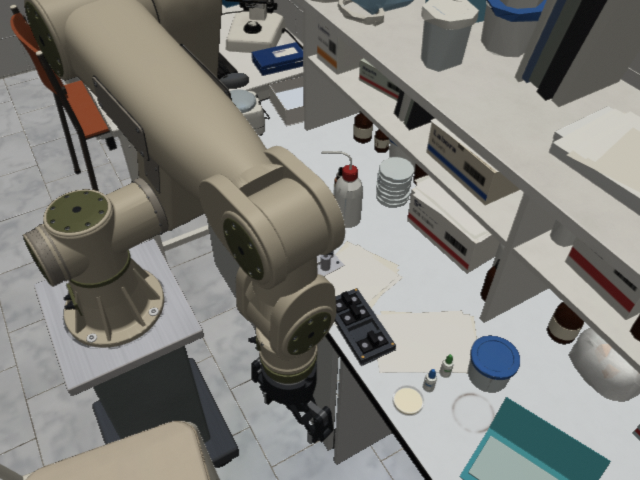

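```bash
python3 - <<'E'
from h import *
P,im=cloud('top0')
a=cv2.resize(im[225:275,150:350],None,fx=4,fy=4,interpolation=cv2.INTER_CUBIC)
b=cv2.resize(im[225:275,350:550],None,fx=4,fy=4,interpolation=cv2.INTER_CUBIC)
cv2.imwrite('pics/c1.png',np.vstack([a,b])[:,:,::-1])
for u,v in [(405,239),(405,268),(375,252),(437,252),(304,250),(204,248),(265,250),(340,243),(475,215),(479,235),(505,220),(500,260)]: print((u,v),np.round(P[v,u],3))
# height bands
B=P[235:272,150:445]
for lo,hi,n in [(.004,.012,'4-12'),(.014,.026,'14-26'),(.026,.05,'rib'),(.05,.1,'hi')]:
    m=(B[...,2]>lo)&(B[...,2]<hi); v,u=np.nonzero(m); 
    print(n,m.sum(),u.min()+150 if m.sum() else 0,u.max()+150 if m.sum() else 0)
# shelf edges
Q=P[100:160,85:640:40]; print(np.round(P[155,150:600:60],2).tolist(), np.round(P[140,150:600:60],2).tolist())
E
```

```text
(405, 239) [ 0.489 -0.327  0.021]
(405, 268) [ 0.41  -0.324  0.023]
(375, 252) [ 0.454 -0.244  0.021]
(437, 252) [ 0.455 -0.415  0.004]
(304, 250) [ 0.462 -0.052  0.02 ]
(204, 248) [0.469 0.216 0.034]
(265, 250) [0.453 0.048 0.085]
(340, 243) [ 0.47  -0.148  0.082]
(475, 215) [ 0.544 -0.509  0.067]
(479, 235) [ 0.492 -0.52   0.053]
(505, 220) [ 0.544 -0.61  -0.006]
(500, 260) [ 0.431 -0.586  0.004]
4-12 3242 150 444
14-26 1638 159 442
rib 547 192 437
hi 163 261 432
[[0.71, 0.35, 0.1], [0.74, 0.21, -0.0], [0.74, 0.04, -0.0], [0.74, -0.13, -0.0], [0.74, -0.3, -0.01], [0.7, -0.44, 0.1], [0.73, -0.64, -0.0], [0.73, -0.81, -0.01]] [[0.61, 0.24, 0.52], [nan, nan, nan], [0.61, 0.0, 0.52], [0.6, -0.12, 0.52], [0.6, -0.24, 0.52], [0.6, -0.35, 0.52], [0.6, -0.47, 0.52], [0.6, -0.59, 0.52]]
```

View pics/c1.png

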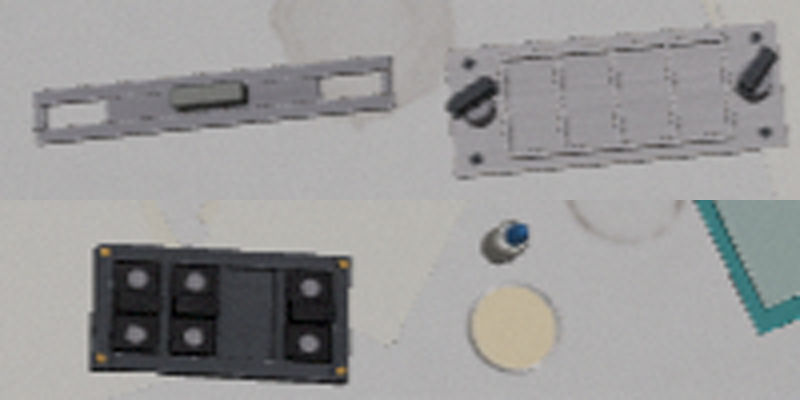

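```bash
cat >> h.py <<'E'
from scipy.spatial.transform import Rotation as R
def to(x,y,z,yaw=None):
    "delta in tool axes from measured pose to target (translate first, then turn)"
    s=ctrl.observe(); M=R.from_euler('xyz',s['tcp_rot']); p=np.array(s['position'])
    d=M.inv().apply(np.array([x,y,z])-p)
    yaw=s['tcp_rot'][2] if yaw is None else yaw
    r=(M.inv()*R.from_euler('xyz',[np.pi,0,yaw])).as_rotvec()
    print('d',np.round(d,4),'r',np.round(r,3),'| at',np.round(p,4),np.round(s['tcp_rot'],3),'t',round(float(s['t']),2),'q',np.round(s['joint_positions'],2))
E
python3 - <<'E'
from h import *
i=optics.camera_info('wrist');s=ctrl.observe()
M=np.eye(4);M[:3,:3]=R.from_euler('xyz',s['tcp_rot']).as_matrix();M[:3,3]=s['position']
print(np.round(np.linalg.inv(M)@i['world_from_camera'],3),i['camera_matrix'][0,0])
P,im=cloud('top0')
K=np.load('pics/top0.npz');T=K['T'];K=K['K']
def ray(u,v,z):
    d=T[:3,:3]@np.linalg.inv(K)@[u,v,1]; o=T[:3,3]; return o+d*(z-o[2])/d[2]
def q(c,z):
    c=[ray(*a,z) for a in c]; m=np.mean(c,0); e=(c[0]+c[3]-c[1]-c[2]); return np.round(m,4),round(np.arctan2(-e[0],e[1]),3)
f=lambda L,dx:[(dx+a/4-.375,225+b/4-.375) for a,b in L]
print('holder',q(f([(447,50),(775,22),(787,148),(457,178)],150),.008))
print('bar',q(f([(33,93),(390,57),(395,107),(38,145)],150),.008))
print('mould',q(f([(97,45),(350,58),(347,183),(92,170)],350),.022))
for x,y,yaw in [(.45,-.33,1.52),(.45,-.33,-1.62)]: to(x,y,.3,yaw)
E
```

```text
[[ 0.001 -0.945 -0.327  0.085]
 [ 1.     0.001  0.    -0.001]
 [ 0.    -0.327  0.945 -0.144]
 [ 0.     0.     0.     1.   ]] 375.94377613501473
holder (array([ 0.4656, -0.0512,  0.008 ]), np.float64(0.077))
bar (array([0.468 , 0.2231, 0.008 ]), np.float64(0.093))
mould (array([ 0.4503, -0.3251,  0.022 ]), np.float64(-0.063))
d [ 0.3338 -0.1275 -0.0692] r [-1.000e-03 -1.000e-03 -1.223e+00] | at [ 0.1681 -0.5494  0.2305] [-3.14  -0.     0.297] t 0.1 q [-1.41  0.31  0.05  1.3   0.    1.43]
d [ 0.3338 -0.1275 -0.0692] r [-1.000e-03  1.000e-03  1.917e+00] | at [ 0.1681 -0.5494  0.2305] [-3.14  -0.     0.297] t 0.1 q [-1.41  0.31  0.05  1.3   0.    1.43]
```

Emit:
{"fn": "servo_tool", "kwargs": {"commands": [100, 0.0325, -0.0258, -0.0017, 0, 0, 0, 100, 0.0325, -0.0258, -0.0017, 0, 0, 0, 100, 0.0325, -0.0258, -0.0017, 0, 0, 0, 100, 0.0325, -0.0258, -0.0017, 0, 0, 0, 100, 0.0325, -0.0258, -0.0017, 0, 0, 0, 100, 0.0325, -0.0258, -0.0017, 0, 0, 0, 100, 0.0325, -0.0258, -0.0017, 0, 0, 0, 100, 0.0325, -0.0258, -0.0017, 0, 0, 0, 100, 0.0325, -0.0258, -0.0017, 0, 0, 0, 100, 0.0325, -0.0258, -0.0017, 0, 0, 0, 100, 0.0325, -0.0258, -0.0017, 0, 0, 0, 100, 0.0325, -0.0258, -0.0017, 0, 0, 0]}}

```text
t: 1.3
position: [0.4511, -0.1381, 0.2515]
tcp_rot: [-3.141, 0.0, 0.297]
force: [0.6, -0.8, 0.1]
width: 0.0854
gripper_force: 0.0
```

Emit:
{"fn": "servo_tool", "kwargs": {"commands": [100, 0, 0, 0, 0, 0, -0.1356, 100, 0, 0, 0, 0, 0, -0.1356, 100, 0, 0, 0, 0, 0, -0.1356, 100, 0, 0, 0, 0, 0, -0.1356, 100, 0, 0, 0, 0, 0, -0.1356, 100, 0, 0, 0, 0, 0, -0.1356, 100, 0, 0, 0, 0, 0, -0.1356, 100, 0, 0, 0, 0, 0, -0.1356, 100, 0, 0, 0, 0, 0, -0.1356, 100, 0, 0, 0, 0, 0, 0, 100, 0, 0, 0, 0, 0, 0]}}

```text
t: 2.4
position: [0.4504, -0.1397, 0.2514]
tcp_rot: [-3.141, -0.0, 1.514]
force: [0.8, 0.4, 0.6]
width: 0.0851
gripper_force: 0.0
```

```bash
python3 - <<'E'
from h import *
im,d,i=snap('wrist','w0'); to(.45,-.14,.25)
E
```

```text
d [-0.0003 -0.0004  0.0015] r [-0. -0.  0.] | at [ 0.4504 -0.1397  0.2515] [-3.141 -0.     1.514] t 2.45 q [-0.47  0.11 -0.16  1.3  -0.    1.16]
```

View pics/w0.png

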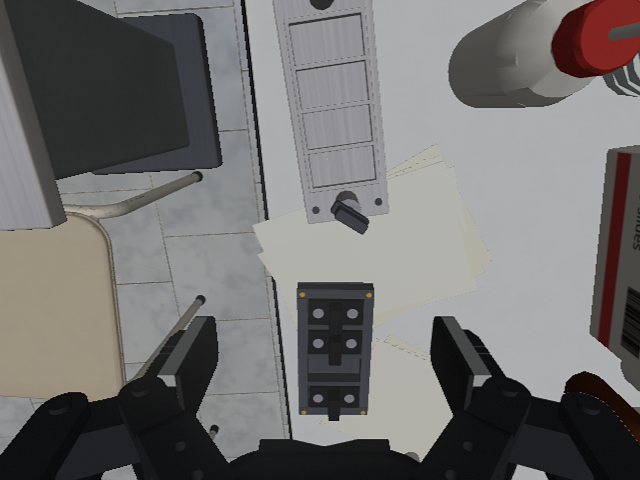

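```bash
cat >> h.py <<'E'
def rects(tag,box,lo,hi,minn=40):
    P,im=cloud(tag); x0,x1,y0,y1=box
    m=(P[...,2]>lo)&(P[...,2]<hi)&(P[...,0]>x0)&(P[...,0]<x1)&(P[...,1]>y0)&(P[...,1]<y1)
    n,L=cv2.connectedComponents(m.astype(np.uint8))
    for k in range(1,n):
        Q=P[L==k]
        if len(Q)<minn: continue
        (c,s,a)=cv2.minAreaRect((Q[:,:2]*1000).astype(np.float32))
        a=(a+45)%90-45 
        print(len(Q),'c',np.round(c,1),'mean',np.round(Q.mean(0)*1000,1),'size',np.round(s,1),'ang',round(np.radians(a),3))
E
python3 - <<'E'
from h import *
print('ribs');rects('w0',(.38,.52,-.45,-.22),.036,.055)
print('mould');rects('w0',(.38,.52,-.45,-.22),.016,.030)
print('walls');rects('w0',(.38,.54,-.2,.07),.0135,.024)
print('plate');rects('w0',(.38,.54,-.2,.07),.003,.024)
print('T');rects('w0',(.38,.54,-.2,.07),.078,.095)
E
```

```text
ribs
370 c [ 455.3 -265.7] mean [ 455.3 -263.7   45.8] size [29.9 12.9] ang -0.051
358 c [ 452.4 -305.2] mean [ 452.5 -302.6   45.6] size [30.7 13.3] ang -0.052
310 c [ 448.  -382.2] mean [ 448.  -379.5   45.2] size [29.5 13.9] ang -0.098
mould
7321 c [ 451.4 -324.6] mean [ 452.  -313.6   23.3] size [174.1  86.1] ang -0.064
walls
74 c [457.1  34.2] mean [457.3  33.2  18.8] size [ 6.2 20.1] ang -0.048
3373 c [465.2 -50.4] mean [465.3 -43.1  18.5] size [ 72.1 156. ] ang 0.081
44 c [ 471.6 -135.5] mean [ 471.3 -134.4   18.5] size [21.1  6.7] ang 0.156
plate
24867 c [460.3 -79.1] mean [465.7 -78.1   9.7] size [241.9 160. ] ang -0.003
T
469 c [ 472.8 -143.8] mean [ 472.7 -142.7   87.7] size [10.3 29.9] ang -0.615
```

Emit:
{"fn": "servo_tool", "kwargs": {"commands": [50, -0.0251, 0.0024, 0.03, 0, 0, 0, 50, -0.0251, 0.0024, 0.03, 0, 0, 0, 50, -0.0251, 0.0024, 0.03, 0, 0, 0, 50, -0.0251, 0.0024, 0.03, 0, 0, 0, 50, -0.0251, 0.0024, 0.03, 0, 0, 0, 50, 0, 0, 0.02, 0, 0, 0, 50, 0, 0, 0.02, 0, 0, 0, 50, 0, 0, 0.01, 0, 0, 0, 50, 0, 0, 0, 0, 0, 0, 50, 0, 0, 0, 0, 0, 0]}}

```text
t: 3.45
position: [0.4562, -0.2658, 0.0523]
tcp_rot: [3.141, 0.0, 1.517]
force: [0.4, -0.7, -0.0]
width: 0.0428
gripper_force: 0.0
```

```bash
python3 - <<'E'
from h import *
im,d,i=snap('wrist','w1'); to(.4553,-.2657,.027,1.513)
print('ribs');rects('w1',(.38,.52,-.45,-.22),.036,.055)
E
```

```text
d [ 0.0003 -0.0013  0.0257] r [0.001 0.001 0.004] | at [ 0.4565 -0.2661  0.0527] [3.140e+00 1.000e-03 1.517e+00] t 3.5 q [-0.68  0.35 -0.37  0.85 -0.    0.94]
ribs
2029 c [ 455.2 -266.2] mean [ 455.4 -263.9   45.9] size [30.3 13.9] ang -0.06
1756 c [ 452.7 -305.1] mean [ 452.9 -301.9   45.6] size [30.6 13.9] ang -0.058
```

View pics/w1.png

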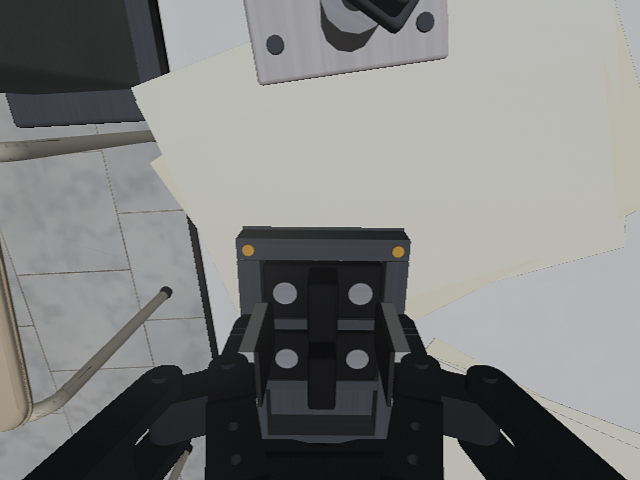

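Emit:
{"fn": "servo_tool", "kwargs": {"commands": [50, 0, -0.001, 0.013, 0, 0, 0, 50, 0, 0, 0.0125, 0, 0, 0, 50, 0, 0, 0, 0, 0, 0, 0, 0, 0, 0, 0, 0, 0, 0, 0, 0, 0, 0, 0, 0, 0, 0, 0, 0, 0, 0, 0, 0, 0, 0, 0, 0, 0, 0, 0, 0, 0, 0, 0, 0, 0, 0, 0, 0, 0, 0, 0, 0], "squeeze": 50}}

```text
t: 4.4
position: [0.4554, -0.2661, 0.0269]
tcp_rot: [3.14, 0.001, 1.517]
force: [-0.1, 0.1, 5.4]
width: 0.0129
gripper_force: 50.4
```

Emit:
{"fn": "servo_tool", "kwargs": {"commands": [0, 0, 0, -0.01, 0, 0, 0, 0, 0, 0, -0.02, 0, 0, 0, 0, 0, 0, -0.025, 0, 0, 0, 0, 0, 0, -0.025, 0, 0, 0, 0, 0, 0, -0.025, 0, 0, 0, 0, 0.032, 0.0012, 0, 0, 0, 0, 0, 0.032, 0.0012, 0, 0, 0, 0, 0, 0.032, 0.0012, 0, 0, 0, 0, 0, 0.032, 0.0011, 0, 0, 0, 0, 0, 0.0315, 0.0011, 0, 0, 0, 0, 0, 0, 0, 0, 0, 0, -0.135, 0, 0, 0, 0, 0, 0, 0]}}

```text
t: 5.6
position: [0.4689, -0.1057, 0.1314]
tcp_rot: [-3.141, 0.0, 1.655]
force: [-0.5, 0.1, -0.8]
width: 0.0128
gripper_force: 49.7
```

Emit:
{"fn": "servo_tool", "kwargs": {"commands": [0, 0, 0, 0.025, 0, 0, 0, 0, 0, 0, 0.025, 0, 0, 0, 0, 0, 0, 0.015, 0, 0, 0, 0, 0, 0, 0, 0, 0, 0, 0, 0, 0, 0, 0, 0, 0]}}

```text
t: 6.1
position: [0.469, -0.1072, 0.0664]
tcp_rot: [-3.141, -0.0, 1.65]
force: [0.2, -0.0, -0.5]
width: 0.0126
gripper_force: 49.7
```

```bash
python3 - <<'E'
from h import *
im,d,i=snap('wrist','w2'); to(.4698,-.1072,.029,1.652)
print('rib');rects('w2',(.40,.53,-.15,-.07),.05,.095)
print('walls');rects('w2',(.38,.54,-.2,.07),.0135,.024)
print('T');rects('w2',(.38,.54,-.2,.07),.078,.095)
E
```

```text
d [0.0002 0.0001 0.038 ] r [ 0.001  0.001 -0.002] | at [ 0.4696 -0.1074  0.067 ] [3.141e+00 1.000e-03 1.650e+00] t 6.15 q [-0.39  0.25 -0.47  0.85 -0.    1.1 ]
rib
12367 c [ 470.  -121.4] mean [ 469.2 -107.8   75.1] size [60.4 58.4] ang 0.063
walls
9630 c [464.7 -43. ] mean [464.1 -34.   18.3] size [ 72.5 135.6] ang 0.081
T
4275 c [ 465.8 -104.7] mean [ 468.6 -102.2   86.3] size [33.6 34.5] ang -0.471
1847 c [ 471.8 -142.8] mean [ 472.3 -140.6   86.5] size [11.  27.3] ang -0.614
```

View pics/w2.png

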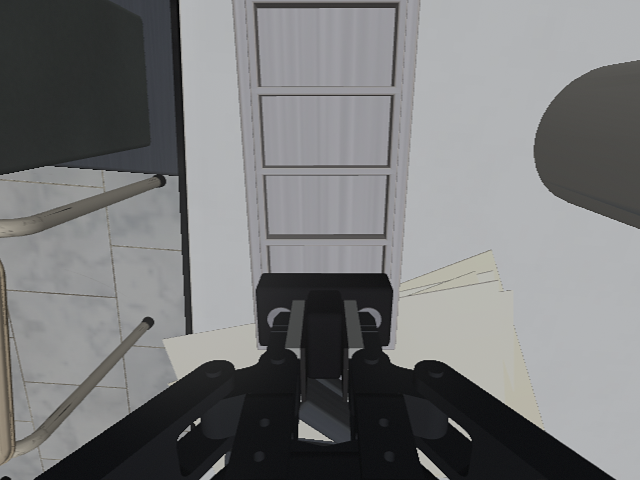

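Emit:
{"fn": "servo_tool", "kwargs": {"commands": [0, 0, 0, 0.015, 0, 0, 0, 0, 0, 0, 0.01, 0, 0, 0, 0, 0, 0, 0.008, 0, 0, 0, 0, 0, 0, 0.0045, 0, 0, 0, 0, 0, 0, 0, 0, 0, 0, 0, 0, 0, 0, 0, 0, 0]}}

```text
t: 6.75
position: [0.4695, -0.1068, 0.0289]
tcp_rot: [3.141, 0.0, 1.652]
force: [-0.2, 1.1, 0.0]
width: 0.0126
gripper_force: 49.8
```

Emit:
{"fn": "servo_tool", "kwargs": {"commands": [45, 0, 0, 0, 0, 0, 0, 45, 0, 0, 0, 0, 0, 0, 45, 0, 0, 0, 0, 0, 0, 45, 0, 0, -0.03, 0, 0, 0, 45, 0, 0, -0.04, 0, 0, 0, 45, 0, 0, -0.035, 0, 0, 0, 45, -0.049, -0.0082, 0, 0, 0, 0, 45, -0.049, -0.0082, 0, 0, 0, 0, 45, -0.049, -0.0083, 0, 0, 0, 0, 45, -0.049, -0.0083, 0, 0, 0, 0, 45, 0, 0, 0, 0, 0, 0.139, 45, 0, 0, 0.03, 0, 0, 0]}}

```text
t: 7.95
position: [0.4542, -0.3091, 0.1068]
tcp_rot: [3.135, 0.005, 1.507]
force: [0.7, 0.2, -0.5]
width: 0.0384
gripper_force: 0.0
```

Emit:
{"fn": "servo_tool", "kwargs": {"commands": [45, 0, 0, 0.03, 0, 0, 0, 45, 0, 0, 0.015, 0, 0, 0, 45, 0, 0, 0, 0, 0, 0, 45, 0, 0, 0, 0, 0, 0]}}

```text
t: 8.35
position: [0.4522, -0.3048, 0.0589]
tcp_rot: [-3.141, -0.0, 1.513]
force: [0.2, -0.1, -0.3]
width: 0.0386
gripper_force: 0.0
```

```bash
python3 - <<'E'
from h import *
im,d,i=snap('wrist','w3'); to(.4526,-.3051,.027,1.513)
print('ribs');rects('w3',(.38,.52,-.45,-.22),.036,.055)
print('placed');rects('w3',(.38,.52,-.15,-.07),.036,.055)
E
```

```text
d [ 0.0001 -0.0002  0.0326] r [0.001 0.001 0.   ] | at [ 0.4528 -0.3052  0.0596] [3.141e+00 1.000e-03 1.513e+00] t 8.4 q [-0.74  0.37 -0.32  0.88 -0.    0.89]
ribs
1921 c [ 452.7 -305.2] mean [ 452.7 -303.    46. ] size [30.6 14. ] ang -0.064
1150 c [ 447.8 -378.9] mean [ 448.1 -375.4   45. ] size [23.2 13.7] ang -0.062
placed
```

Emit:
{"fn": "servo_tool", "kwargs": {"commands": [45, 0, 0, 0.016, 0, 0, 0, 45, 0, 0, 0.0165, 0, 0, 0, 45, 0, 0, 0, 0, 0, 0, 0, 0, 0, 0, 0, 0, 0, 0, 0, 0, 0, 0, 0, 0, 0, 0, 0, 0, 0, 0, 0, 0, 0, 0, 0, 0, 0, 0, 0, 0, 0, 0, 0, 0, 0]}}

```text
t: 9.2
position: [0.4532, -0.3056, 0.0278]
tcp_rot: [3.139, 0.002, 1.513]
force: [0.1, -0.0, 7.0]
width: 0.0129
gripper_force: 50.9
```

Emit:
{"fn": "servo_tool", "kwargs": {"commands": [0, 0, 0, -0.01, 0, 0, 0, 0, 0, 0, -0.025, 0, 0, 0, 0, 0, 0, -0.035, 0, 0, 0, 0, 0, 0, -0.035, 0, 0, 0, 0, 0.04, 0, 0, 0, 0, 0, 0, 0.0395, 0, 0, 0, 0, 0, 0, 0.0395, 0.0005, 0, 0, 0, 0, 0, 0.039, 0, 0, 0, 0, 0, 0, 0.039, 0, 0, 0, 0, 0, 0, 0.039, 0, 0, 0, 0, 0, 0, 0, 0, 0, 0, 0, -0.139, 0, 0, 0, 0, 0, 0, 0]}}

```text
t: 10.4
position: [0.4662, -0.068, 0.1318]
tcp_rot: [3.141, 0.0, 1.655]
force: [-0.6, 0.1, -0.4]
width: 0.0126
gripper_force: 50.1
```

Emit:
{"fn": "servo_tool", "kwargs": {"commands": [0, 0, 0, 0.03, 0, 0, 0, 0, 0, 0, 0.03, 0, 0, 0, 0, 0, 0, 0.008, 0, 0, 0, 0, 0, 0, 0, 0, 0, 0, 0, 0, 0, 0, 0, 0, 0]}}

```text
t: 10.9
position: [0.4669, -0.0699, 0.0641]
tcp_rot: [3.141, 0.0, 1.65]
force: [0.9, -0.2, -0.3]
width: 0.0126
gripper_force: 50.0
```

```bash
python3 - <<'E'
from h import *
to(.4667,-.0693,.029,1.652)
E
```

```text
d [ 0.0006 -0.0002  0.0351] r [ 0.001  0.    -0.002] | at [ 0.4669 -0.0699  0.0641] [3.141 0.    1.65 ] t 10.9 q [-0.32  0.24 -0.49  0.84 -0.    1.17]
```

Emit:
{"fn": "servo_tool", "kwargs": {"commands": [0, 0.0005, 0, 0.014, 0, 0, 0, 0, 0, 0, 0.01, 0, 0, 0, 0, 0, 0, 0.007, 0, 0, 0, 0, 0, 0, 0.004, 0, 0, 0, 0, 0, 0, 0, 0, 0, 0, 0, 0, 0, 0, 0, 0, 0]}}

```text
t: 11.5
position: [0.4663, -0.0688, 0.0298]
tcp_rot: [3.141, 0.001, 1.652]
force: [-4.4, 1.1, 11.9]
width: 0.0129
gripper_force: 51.9
```

Emit:
{"fn": "servo_tool", "kwargs": {"commands": [45, 0, 0, 0, 0, 0, 0, 45, 0, 0, 0, 0, 0, 0, 45, 0, 0, 0, 0, 0, 0, 45, 0, 0, -0.03, 0, 0, 0, 45, 0, 0, -0.04, 0, 0, 0, 45, 0, 0, -0.035, 0, 0, 0, 45, -0.0445, -0.0063, 0, 0, 0, 0, 45, -0.0445, -0.0063, 0, 0, 0, 0, 45, -0.0445, -0.0063, 0, 0, 0, 0, 45, -0.0445, -0.0063, 0, 0, 0, 0, 45, -0.0445, -0.0063, 0, 0, 0, 0, 45, -0.0445, -0.0063, 0, 0, 0, 0]}}

```text
t: 12.7
position: [0.4499, -0.3397, 0.133]
tcp_rot: [-3.142, -0.0, 1.652]
force: [1.2, 0.2, -0.9]
width: 0.0385
gripper_force: 0.0
```

Emit:
{"fn": "servo_tool", "kwargs": {"commands": [45, -0.0434, -0.0063, 0, 0, 0, 0, 45, 0, 0, 0, 0, 0, 0.139, 45, 0, 0, 0.03, 0, 0, 0, 45, 0, 0, 0.03, 0, 0, 0, 45, 0, 0, 0.015, 0, 0, 0, 45, 0, 0, 0, 0, 0, 0, 45, 0, 0, 0, 0, 0, 0]}}

```text
t: 13.4
position: [0.4475, -0.3816, 0.0582]
tcp_rot: [-3.141, -0.0, 1.513]
force: [0.7, 0.4, -0.2]
width: 0.0387
gripper_force: 0.0
```

```bash
python3 - <<'E'
from h import *
im,d,i=snap('wrist','w4'); to(.4479,-.3822,.027,1.513)
print('ribs');rects('w4',(.38,.52,-.45,-.22),.036,.055)
E
```

```text
d [-0.     -0.0002  0.032 ] r [0.001 0.001 0.   ] | at [ 0.448  -0.3822  0.059 ] [3.141e+00 1.000e-03 1.513e+00] t 13.45 q [-0.84  0.44 -0.2   0.92 -0.    0.79]
ribs
1900 c [ 447.7 -383.5] mean [ 447.8 -380.8   46. ] size [31.  13.8] ang -0.056
```

Emit:
{"fn": "servo_tool", "kwargs": {"commands": [45, -0.001, 0, 0.016, 0, 0, 0, 45, 0, 0, 0.0155, 0, 0, 0, 45, 0, 0, 0, 0, 0, 0, 0, 0, 0, 0, 0, 0, 0, 0, 0, 0, 0, 0, 0, 0, 0, 0, 0, 0, 0, 0, 0, 0, 0, 0, 0, 0, 0, 0, 0, 0, 0, 0, 0, 0, 0]}}

```text
t: 14.25
position: [0.4484, -0.3836, 0.0284]
tcp_rot: [3.139, 0.002, 1.513]
force: [-0.4, 0.7, 6.0]
width: 0.0125
gripper_force: 51.4
```

Emit:
{"fn": "servo_tool", "kwargs": {"commands": [0, 0, 0, -0.01, 0, 0, 0, 0, 0, 0, -0.025, 0, 0, 0, 0, 0, 0, -0.035, 0, 0, 0, 0, 0, 0, -0.035, 0, 0, 0, 0, 0.044, -0.0006, 0, 0, 0, 0, 0, 0.044, -0.0006, 0, 0, 0, 0, 0, 0.044, -0.0006, 0, 0, 0, 0, 0, 0.044, -0.0006, 0, 0, 0, 0, 0, 0.044, -0.0006, 0, 0, 0, 0, 0, 0.044, -0.0005, 0, 0, 0, 0, 0, 0.044, -0.0005, 0, 0, 0, 0, 0, 0.044, -0.0005, 0, 0, 0, 0]}}

```text
t: 15.45
position: [0.4629, -0.0293, 0.1324]
tcp_rot: [3.141, 0.0, 1.513]
force: [1.1, 1.4, -1.0]
width: 0.0129
gripper_force: 50.5
```

Emit:
{"fn": "servo_tool", "kwargs": {"commands": [0, 0, 0, 0, 0, 0, -0.139, 0, 0, 0, 0, 0, 0, 0, 0, 0, 0, 0.03, 0, 0, 0, 0, 0, 0, 0.03, 0, 0, 0, 0, 0, 0, 0.008, 0, 0, 0, 0, 0, 0, 0, 0, 0, 0, 0, 0, 0, 0, 0, 0, 0]}}

```text
t: 16.15
position: [0.4639, -0.0317, 0.0646]
tcp_rot: [3.141, 0.0, 1.65]
force: [0.2, 0.2, -0.8]
width: 0.0128
gripper_force: 50.5
```

```bash
python3 - <<'E'
from h import *
to(.4637,-.0315,.029,1.652)
E
```

```text
d [ 0.0002 -0.0002  0.0356] r [ 0.001  0.    -0.002] | at [ 0.4639 -0.0317  0.0646] [3.141 0.    1.65 ] t 16.15 q [-0.24  0.23 -0.51  0.84 -0.    1.25]
```

Emit:
{"fn": "servo_tool", "kwargs": {"commands": [0, 0, 0, 0.014, 0, 0, 0, 0, 0, 0, 0.01, 0, 0, 0, 0, 0, 0, 0.007, 0, 0, 0, 0, 0, 0, 0.0035, 0, 0, 0, 0, 0, 0, 0, 0, 0, 0, 0, 0, 0, 0, 0, 0, 0]}}

```text
t: 16.75
position: [0.4632, -0.0311, 0.0303]
tcp_rot: [3.141, 0.0, 1.652]
force: [-4.2, 1.5, 9.2]
width: 0.013
gripper_force: 51.8
```

Emit:
{"fn": "servo_tool", "kwargs": {"commands": [45, 0, 0, 0, 0, 0, 0, 45, 0, 0, 0, 0, 0, 0, 45, 0, 0, 0, 0, 0, 0, 45, 0, 0, -0.03, 0, 0, 0, 45, 0, 0, -0.04, 0, 0, 0, 45, 0, 0, -0.04, 0, 0, 0, 45, 0, 0, -0.04, 0, 0, 0, 45, 0, 0, -0.04, 0, 0, 0, 45, 0.025, 0, -0.03, 0, 0, 0, 45, 0.025, 0, 0, 0, 0, 0, 45, 0, 0, 0, 0, 0, 0, 45, 0, 0, 0, 0, 0, 0]}}

```text
t: 17.95
position: [0.459, 0.0191, 0.2489]
tcp_rot: [-3.141, 0.0, 1.654]
force: [0.4, -0.1, 0.0]
width: 0.0385
gripper_force: 0.0
```

```bash
python3 - <<'E'
from h import *
im,d,i=snap('wrist','w5'); to(.4637,-.0,.25,1.652)
print('ribs');rects('w5',(.40,.53,-.2,.1),.036,.058)
print('walls');rects('w5',(.38,.54,-.2,.07),.0135,.021)
print('foot');rects('w5',(.38,.54,-.2,.07),.022,.031)
print('T');rects('w5',(.38,.54,-.2,.1),.078,.095)
print('bar');rects('w5',(.38,.56,.07,.36),.004,.014); rects('w5',(.38,.56,.1,.36),.026,.044)
E
```

```text
d [-0.019   0.0032 -0.0014] r [-0.001  0.     0.001] | at [0.4589 0.0187 0.2486] [-3.141  0.     1.653] t 18.0 q [-0.13  0.08 -0.2   1.29 -0.    1.35]
ribs
148 c [464.7  48.2] mean [463.8  48.8  49.4] size [ 6.5 20.7] ang 0.586
447 c [463.1 -30.9] mean [462.9 -28.9  47.9] size [12.9 30.4] ang 0.085
422 c [466.2 -68. ] mean [466.  -66.   47.6] size [13.4 29.1] ang 0.083
398 c [ 468.3 -105.7] mean [ 467.7 -103.4   47.4] size [13.8 30.3] ang 0.084
326 c [ 474.9 -139.3] mean [ 474.1 -137.1   47.6] size [14.7 23.6] ang -0.422
walls
2226 c [465.4 -50.6] mean [464.8 -39.4  18.4] size [ 72.  156.8] ang 0.081
foot
1254 c [463.  -30.4] mean [463.1 -29.3  26.8] size [59.9 29.8] ang 0.088
567 c [448.4 -70.1] mean [447.7 -69.1  26.7] size [23.4 31. ] ang 0.057
568 c [483.5 -67.5] mean [484.6 -66.   26.8] size [24.6 30.6] ang 0.102
521 c [ 450.1 -107.5] mean [ 449.6 -106.2   26.7] size [24.3 30. ] ang 0.071
523 c [ 486.5 -104.3] mean [ 486.2 -103.2   26.7] size [22.4 31.1] ang 0.089
T
479 c [457.8  43.3] mean [457.6  44.3  88.1] size [10.1 30.1] ang 0.583
417 c [ 472.9 -143.1] mean [ 472.7 -141.3   86.2] size [10.4 29.6] ang -0.609
bar
3672 c [474.5 151.6] mean [473.7 158.6   8.9] size [36.  95.8] ang 0.092
```

View pics/w5.png

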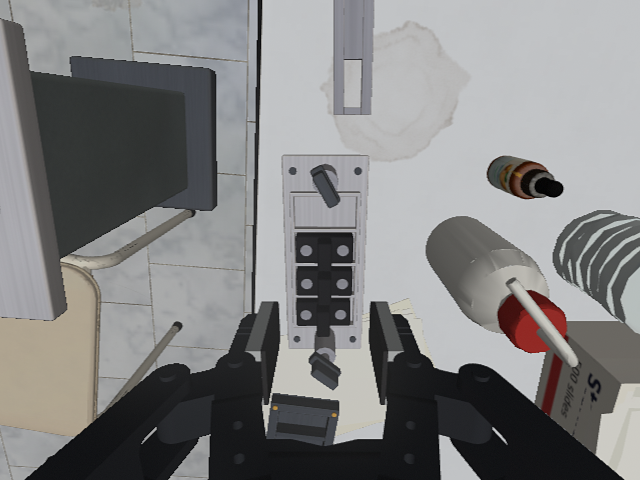

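Emit:
{"fn": "servo_tool", "kwargs": {"commands": [45, 0.0125, 0.0004, 0, 0, 0, 0, 45, 0.012, 0.0004, 0, 0, 0, 0, 45, 0, 0, 0.03, 0, 0, -0.125, 45, 0, 0, 0.03, 0, 0, -0.125, 45, 0, 0, 0.03, 0, 0, -0.125, 45, 0, 0, 0.03, 0, 0, -0.126, 45, 0, 0, 0.02, 0, 0, 0, 45, 0, 0, 0, 0, 0, 0, 45, 0, 0, 0, 0, 0, 0]}}

```text
t: 18.9
position: [0.4578, 0.0437, 0.1092]
tcp_rot: [-3.141, -0.001, 2.153]
force: [-0.5, 0.7, 0.0]
width: 0.0384
gripper_force: 0.0
```

```bash
python3 - <<'E'
from h import *
im,d,i=snap('wrist','w6'); to(.4577,.0433,.073,2.154)
print('T');rects('w6',(.38,.54,.0,.1),.08,.092)
E
```

```text
d [ 0.0002 -0.0009  0.037 ] r [ 0.001  0.001 -0.001] | at [0.4586 0.0436 0.11  ] [3.141e+00 1.000e-03 2.153e+00] t 18.95 q [-0.08  0.17 -0.45  0.95  0.    0.91]
T
1212 c [457.6  43.4] mean [456.6  45.1  88.2] size [ 9.9 30.5] ang 0.586
```

Emit:
{"fn": "servo_tool", "kwargs": {"commands": [45, 0, -0.0005, 0.018, 0, 0, 0, 45, 0, 0, 0.0185, 0, 0, 0, 45, 0, 0, 0, 0, 0, 0, 0, 0, 0, 0, 0, 0, 0, 0, 0, 0, 0, 0, 0, 0, 0, 0, 0, 0, 0, 0, 0, 0, 0, 0, 0, 0, 0, 0, 0, 0, 0, 0, 0, 0, 0, 0, 0, 0, 0, 0, 0, 0.13, 0, 0, 0, 0, 0, 0, 0.13, 0, 0, 0, 0, 0, 0, 0.13, 0, 0, 0, 0, 0, 0, 0.13], "squeeze": 40}}

```text
t: 20.15
position: [0.4581, 0.0425, 0.0743]
tcp_rot: [3.14, 0.002, 1.628]
force: [-2.7, -1.2, 4.7]
width: 0.0087
gripper_force: 40.8
```

Emit:
{"fn": "servo_tool", "kwargs": {"commands": [0, 0, 0, 0, 0, 0, 0, 0, 0, 0, 0, 0, 0, 0]}}

```text
t: 20.35
position: [0.4581, 0.0425, 0.0743]
tcp_rot: [3.14, 0.002, 1.634]
force: [-2.6, -2.5, 6.1]
width: 0.0085
gripper_force: 40.3
```

```bash
python3 - <<'E'
from h import *
to(.4729,-.1441,.073,2.533); print(ctrl.observe()['wrist_torque'])
E
```

```text
d [-0.1872  0.003   0.0016] r [ 0.     0.002 -0.899] | at [0.4581 0.0425 0.0743] [3.140e+00 2.000e-03 1.634e+00] t 20.35 q [-0.08  0.21 -0.51  0.86 -0.    1.43]
[-0.46493626  0.57862101  0.26831739]
```

Emit:
{"fn": "servo_tool", "kwargs": {"commands": [45, 0, 0, 0, 0, 0, 0, 45, 0, 0, 0, 0, 0, 0, 45, 0, 0, -0.02, 0, 0, 0, 45, 0, 0, -0.02, 0, 0, 0, 45, -0.0468, 0.0007, 0, 0, 0, 0, 45, -0.0468, 0.0007, 0, 0, 0, 0, 45, -0.0468, 0.0008, 0, 0, 0, 0, 45, -0.0468, 0.0008, 0, 0, 0, 0, 45, 0, 0, 0, 0, 0, -0.1284, 45, 0, 0, 0, 0, 0, -0.1284, 45, 0, 0, 0, 0, 0, -0.1284, 45, 0, 0, 0, 0, 0, -0.1284]}}

```text
t: 21.55
position: [0.4725, -0.1439, 0.1128]
tcp_rot: [3.141, 0.0, 2.152]
force: [-0.0, 0.7, 1.1]
width: 0.0383
gripper_force: 0.0
```

Emit:
{"fn": "servo_tool", "kwargs": {"commands": [45, 0, 0, 0, 0, 0, -0.1284, 45, 0, 0, 0, 0, 0, -0.1284, 45, 0, 0, 0, 0, 0, -0.1284, 45, 0, 0, 0, 0, 0, 0, 45, 0, 0, 0, 0, 0, 0]}}

```text
t: 22.05
position: [0.4724, -0.1436, 0.1128]
tcp_rot: [3.141, 0.0, 2.529]
force: [0.4, 0.8, -1.0]
width: 0.0382
gripper_force: 0.0
```

```bash
python3 - <<'E'
from h import *
im,d,i=snap('wrist','w7'); to(.4729,-.1441,.073,2.533)
print('T');rects('w7',(.38,.54,-.2,.1),.08,.092)
E
```

```text
d [-0.0007 -0.0001  0.0398] r [ 0.     0.    -0.004] | at [ 0.4724 -0.1436  0.1128] [3.142 0.    2.529] t 22.1 q [-0.46  0.23 -0.37  0.97  0.    0.15]
T
78 c [456.5  28. ] mean [456.   28.2  81.3] size [2.9 7.4] ang -0.408
1167 c [ 472.6 -144.2] mean [ 471.1 -143.1   88.3] size [ 9.8 30.2] ang -0.609
```

Emit:
{"fn": "servo_tool", "kwargs": {"commands": [45, -0.0007, 0, 0.02, 0, 0, 0, 45, 0, 0, 0.0195, 0, 0, 0, 45, 0, 0, 0, 0, 0, 0, 0, 0, 0, 0, 0, 0, 0, 0, 0, 0, 0, 0, 0, 0, 0, 0, 0, 0, 0, 0, 0, 0, 0, 0, 0, 0, 0, 0, 0, 0, 0, 0, 0, 0, 0]}}

```text
t: 22.9
position: [0.473, -0.1449, 0.0742]
tcp_rot: [-3.14, 0.002, 2.531]
force: [-3.5, -3.8, 5.7]
width: 0.0091
gripper_force: 42.8
```

Emit:
{"fn": "servo_tool", "kwargs": {"commands": [0, 0, 0, 0, 0, 0, 0.129, 0, 0, 0, 0, 0, 0, 0.129, 0, 0, 0, 0, 0, 0, 0.129, 0, 0, 0, 0, 0, 0, 0.129, 0, 0, 0, 0, 0, 0, 0.129, 0, 0, 0, 0, 0, 0, 0.129, 0, 0, 0, 0, 0, 0, 0.129, 0, 0, 0, 0, 0, 0, 0, 0, 0, 0, 0, 0, 0, 0]}}

```text
t: 23.8
position: [0.4732, -0.1448, 0.0742]
tcp_rot: [3.141, 0.002, 1.629]
force: [-4.0, -3.6, 5.0]
width: 0.0088
gripper_force: 42.9
```

```bash
python3 - <<'E'
from h import *
to(.4687,.15,.25,1.66)
E
```

```text
d [ 0.2942  0.0129 -0.1764] r [ 0.001  0.002 -0.031] | at [ 0.4732 -0.1448  0.0742] [3.141e+00 2.000e-03 1.629e+00] t 23.8 q [-0.46  0.27 -0.42  0.88 -0.    1.05]
```

Emit:
{"fn": "servo_tool", "kwargs": {"commands": [45, 0, 0, 0, 0, 0, 0, 45, 0, 0, 0, 0, 0, 0, 45, 0, 0, -0.03, 0, 0, 0, 45, 0, 0, -0.035, 0, 0, 0, 45, 0.042, 0.0018, -0.035, 0, 0, 0, 45, 0.042, 0.0018, -0.035, 0, 0, 0, 45, 0.042, 0.0018, -0.035, 0, 0, 0, 45, 0.042, 0.0018, 0, 0, 0, 0, 45, 0.042, 0.0018, 0, 0, 0, 0, 45, 0.042, 0.0018, 0, 0, 0, 0, 45, 0.042, 0.0018, 0, 0, 0, -0.03, 45, 0, 0, 0, 0, 0, 0]}}

```text
t: 25.0
position: [0.4679, 0.144, 0.2341]
tcp_rot: [3.141, -0.002, 1.666]
force: [0.9, -0.3, -0.5]
width: 0.0385
gripper_force: 0.0
```

Emit:
{"fn": "servo_tool", "kwargs": {"commands": [45, 0, 0, 0, 0, 0, 0, 45, 0, 0, 0, 0, 0, 0]}}

```text
t: 25.2
position: [0.4685, 0.139, 0.234]
tcp_rot: [-3.141, 0.0, 1.659]
force: [0.7, 0.0, -0.0]
width: 0.0384
gripper_force: 0.0
```

```bash
python3 - <<'E'
from h import *
im,d,i=snap('wrist','w8'); to(.468,.2231,.03,1.663)
print('T');rects('w8',(.38,.54,-.2,.1),.078,.095)
print('ribs');rects('w8',(.40,.53,-.13,.1),.036,.058)
print('bar');rects('w8',(.38,.56,.07,.4),.004,.014); rects('w8',(.38,.56,.1,.4),.026,.044)
E
```

```text
d [0.0842 0.0068 0.204 ] r [-0.     0.    -0.005] | at [0.4685 0.1387 0.234 ] [-3.141  0.     1.658] t 25.25 q [ 0.12  0.15 -0.16  1.26 -0.    1.61]
T
400 c [457.9  44. ] mean [458.   46.3  87.5] size [10.  29.7] ang 0.083
ribs
291 c [457.9  44.7] mean [459.   48.4  46.9] size [21.2 23.4] ang -0.059
1117 c [465.9 -68. ] mean [465.7 -62.3  47.3] size [ 14.7 106. ] ang 0.065
bar
7051 c [469.1 209.5] mean [467.9 221.6   8.9] size [ 36.2 211.5] ang 0.094
959 c [467.5 225.3] mean [467.5 225.6  34.5] size [13.4 49.2] ang 0.1
```

View pics/w8.png

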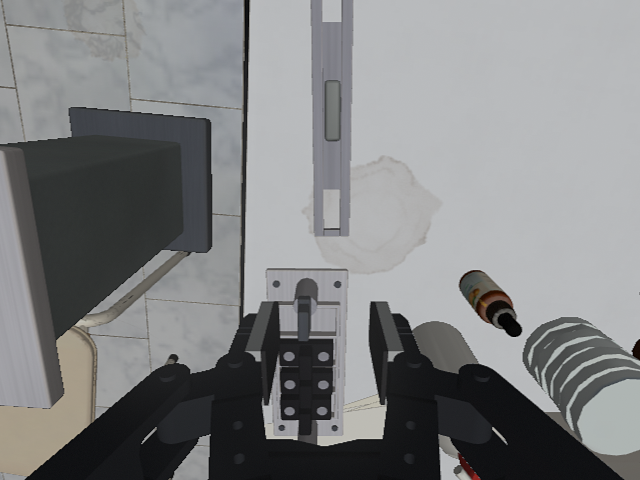

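Emit:
{"fn": "servo_tool", "kwargs": {"commands": [45, 0.043, 0.0033, 0, 0, 0, 0, 45, 0.043, 0.0033, 0, 0, 0, -0.009, 45, 0, 0, 0.04, 0, 0, 0, 45, 0, 0, 0.04, 0, 0, 0, 45, 0, 0, 0.04, 0, 0, 0, 45, 0, 0, 0.035, 0, 0, 0, 45, 0, 0, 0.02, 0, 0, 0, 45, 0, 0, 0, 0, 0, 0, 45, 0, 0, 0, 0, 0, 0]}}

```text
t: 26.15
position: [0.4679, 0.2247, 0.0594]
tcp_rot: [-3.141, 0.0, 1.666]
force: [1.1, 0.0, 0.2]
width: 0.0384
gripper_force: 0.0
```

```bash
python3 - <<'E'
from h import *
im,d,i=snap('wrist','w9'); to(.4676,.2248,.014,1.667)
print('bar');rects('w9',(.38,.56,.07,.4),.004,.014); rects('w9',(.38,.56,.1,.4),.026,.038)
# slots & far end from bar plane points
P,im=cloud('w9'); m=(abs(P[...,2]-.0085)<.004)&(P[...,1]>.1)&(abs(P[...,0]-.466)<.06)
Q=P[m]; c=np.array([.4676,.2248]); y=np.array([-np.sin(.096),np.cos(.096)]); s=(Q[:,:2]-c)@y; print('along',np.percentile(s,[.1,99.9]))
E
```

```text
d [-0.0002 -0.0012  0.0463] r [ 0.002 -0.    -0.001] | at [0.4687 0.2251 0.0603] [ 3.14  -0.     1.666] t 26.2 q [ 0.29  0.32 -0.38  0.86 -0.    1.77]
bar
20140 c [467.8 225.1] mean [465.7 247.7   8.9] size [ 36.3 244.3] ang 0.094
2566 c [467.9 225.6] mean [467.5 228.   34.3] size [13.9 49.7] ang 0.088
along [-0.12082335  0.12183047]
```

Emit:
{"fn": "servo_tool", "kwargs": {"commands": [45, 0, -0.0007, 0.02, 0, 0, 0, 45, 0, 0, 0.02, 0, 0, 0, 45, 0, 0, 0.0055, 0, 0, 0, 45, 0, 0, 0, 0, 0, 0, 0, 0, 0, 0, 0, 0, 0, 0, 0, 0, 0, 0, 0, 0, 0, 0, 0, 0, 0, 0, 0, 0, 0, 0, 0, 0, 0, 0, 0, 0, 0, 0, 0, 0, 0], "squeeze": 90}}

```text
t: 27.1
position: [0.468, 0.2259, 0.0153]
tcp_rot: [3.139, -0.0, 1.668]
force: [-0.8, -0.1, 6.6]
width: 0.0115
gripper_force: 89.5
```

```bash
python3 - <<'E'
from h import *
to(.4653,-.0505,.14,1.652)
E
```

```text
d [-0.2748 -0.0291 -0.1249] r [ 0.003 -0.     0.016] | at [0.468  0.2259 0.0153] [ 3.139 -0.     1.668] t 27.1 q [ 0.3   0.38 -0.44  0.75 -0.    1.77]
```

Emit:
{"fn": "servo_tool", "kwargs": {"commands": [0, 0, 0, -0.015, 0, 0, 0, 0, 0, 0, -0.03, 0, 0, 0, 0, 0, 0, -0.04, 0, 0, 0, 0, 0, 0, -0.04, 0, 0, 0, 0, -0.0343, -0.0036, 0, 0, 0, 0, 0, -0.0343, -0.0036, 0, 0, 0, 0, 0, -0.0343, -0.0036, 0, 0, 0, 0, 0, -0.0343, -0.0037, 0, 0, 0, 0, 0, -0.0343, -0.0036, 0, 0, 0, 0, 0, -0.0342, -0.0036, 0, 0, 0, 0, 0, -0.0342, -0.0037, 0, 0, 0, 0, 0, -0.0342, -0.0037, 0, 0, 0, 0.016]}}

```text
t: 28.3
position: [0.4641, -0.0513, 0.1391]
tcp_rot: [3.141, 0.0, 1.652]
force: [0.1, -0.0, -2.9]
width: 0.0119
gripper_force: 88.5
```

Emit:
{"fn": "servo_tool", "kwargs": {"commands": [0, 0, 0, 0.015, 0, 0, 0, 0, 0, 0, 0.01, 0, 0, 0, 0, 0, 0, 0, 0, 0, 0, 0, 0, 0, 0, 0, 0, 0]}}

```text
t: 28.7
position: [0.4639, -0.0493, 0.1135]
tcp_rot: [-3.141, -0.0, 1.653]
force: [-0.4, -0.1, -2.1]
width: 0.0122
gripper_force: 88.5
```

```bash
python3 - <<'E'
from h import *
im,d,i=snap('wrist','w10'); to(.4653,-.0498,.0653,1.652)
print('bar');rects('w10',(.38,.56,-.2,.15),.102,.112)
print('mounts');rects('w10',(.40,.53,-.2,.05),.04,.055)
print('T');rects('w10',(.40,.53,-.2,.1),.08,.092)
E
```

```text
d [-0.0005  0.0008  0.0486] r [0.    0.    0.001] | at [ 0.4644 -0.0493  0.1139] [3.142 0.    1.653] t 28.75 q [-0.28  0.18 -0.43  0.96 -0.    1.21]
bar
21087 c [458.9  11.1] mean [458.4  18.  107.1] size [ 36.3 121.7] ang 0.082
2025 c [ 469.1 -111.6] mean [ 469.1 -110.2  107.1] size [25.4 36.5] ang 0.091
mounts
293 c [448.8  41.3] mean [449.3  42.2  50.9] size [ 5.2 16.8] ang 0.079
174 c [466.   42.3] mean [465.9  42.8  50.9] size [ 2.7 14.9] ang 0.103
T
1781 c [457.9  43.2] mean [457.8  43.5  88.7] size [ 9.9 30. ] ang 0.077
108 c [ 473.4 -144.8] mean [ 473.2 -144.8   88.7] size [9.4 5.3] ang 0.112
```

View pics/w10.png

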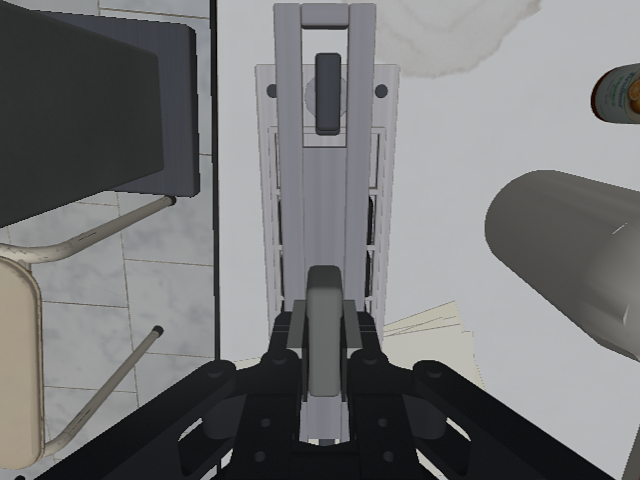

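Emit:
{"fn": "servo_tool", "kwargs": {"commands": [0, -0.0006, 0.0014, 0, 0, 0, 0, 0, 0, 0, 0.007, 0, 0, 0, 0, 0, 0, 0.007, 0, 0, 0, 0, 0, 0, 0.007, 0, 0, 0, 0, 0, 0, 0, 0, 0, 0, 0, 0, 0, 0, 0, 0, 0]}}

```text
t: 29.35
position: [0.4655, -0.0504, 0.0922]
tcp_rot: [-3.141, -0.0, 1.652]
force: [-0.2, -0.3, -2.6]
width: 0.0119
gripper_force: 88.5
```

```bash
python3 - <<'E'
from h import *
im,d,i=snap('wrist','w11'); to(.4653,-.0498,.0653,1.652)
print('bar');rects('w11',(.38,.56,-.2,.15),.083,.091)
print('T');rects('w11',(.40,.53,.02,.1),.08,.092)
E
```

```text
d [ 0.0008 -0.0004  0.0272] r [-0. -0. -0.] | at [ 0.4658 -0.0506  0.0925] [-3.141 -0.     1.652] t 29.4 q [-0.28  0.2  -0.46  0.91 -0.    1.21]
bar
20914 c [460.5  10. ] mean [460.   16.6  85.8] size [ 36.4 121.5] ang 0.08
2358 c [457.8  43.1] mean [457.8  43.5  88.7] size [ 9.9 29.7] ang 0.094
2020 c [ 470.1 -111.1] mean [ 470.5 -111.3   85.8] size [25.4 34.1] ang 0.11
59 c [ 471.9 -129.2] mean [ 471.7 -129.1   84.1] size [8.9 2. ] ang 0.122
T
9311 c [457.7  44.6] mean [457.6  48.5  85.7] size [36.4 52. ] ang 0.08
2360 c [457.8  43.1] mean [457.8  43.5  88.7] size [ 9.9 29.7] ang 0.094
```

Emit:
{"fn": "servo_tool", "kwargs": {"commands": [0, 0, 0, 0.007, 0, 0, 0, 0, 0, 0, 0.007, 0, 0, 0, 0, 0, 0, 0.006, 0, 0, 0, 0, 0, 0, 0.005, 0, 0, 0, 0, 0, 0, 0.001, 0, 0, 0, 0, 0, 0, 0, 0, 0, 0, 0, 0, 0, 0, 0, 0, 0]}}

```text
t: 30.1
position: [0.466, -0.0506, 0.0668]
tcp_rot: [3.141, 0.0, 1.652]
force: [0.4, -0.1, -2.3]
width: 0.0119
gripper_force: 88.4
```

Emit:
{"fn": "servo_tool", "kwargs": {"commands": [0, 0, 0, 0.001, 0, 0, 0, 0, 0, 0, 0.001, 0, 0, 0, 0, 0, 0, 0, 0, 0, 0]}}

```text
t: 30.4
position: [0.4662, -0.0506, 0.0653]
tcp_rot: [3.141, 0.0, 1.652]
force: [-1.7, 0.8, 3.4]
width: 0.0123
gripper_force: 89.1
```

Emit:
{"fn": "servo_tool", "kwargs": {"commands": [45, 0, 0, 0, 0, 0, 0, 45, 0, 0, 0, 0, 0, 0, 45, 0, 0, 0, 0, 0, 0, 45, 0, 0, -0.025, 0, 0, 0, 45, 0, 0, -0.025, 0, 0, 0, 45, 0.032, -0.0003, 0, 0, 0, 0, 45, 0.031, -0.0003, 0, 0, 0, 0, 45, 0.0313, -0.0003, 0, 0, 0, 0, 45, 0, 0, 0, 0, 0, 0, 45, 0, 0, 0, 0, 0, 0], "squeeze": 40}}

```text
t: 31.4
position: [0.4573, 0.0438, 0.1147]
tcp_rot: [3.141, 0.001, 1.654]
force: [-0.6, 0.3, 0.2]
width: 0.0385
gripper_force: 0.0
```

```bash
python3 - <<'E'
from h import *
im,d,i=snap('wrist','w12'); to(.4577,.0433,.0735,1.652)
print('bar');rects('w12',(.38,.56,-.2,.2),.054,.0615)
print('T');rects('w12',(.40,.53,.02,.1),.08,.092)
print('mounts');rects('w12',(.40,.53,-.2,.05),.022,.031)
E
```

```text
d [0.0001 0.0002 0.0412] r [0.    0.001 0.001] | at [0.4575 0.0432 0.1147] [3.141e+00 1.000e-03 1.653e+00] t 31.45 q [-0.08  0.16 -0.45  0.96 -0.    1.41]
bar
9117 c [462.9  -8.6] mean [461.9   2.7  58.8] size [ 36.2 158.8] ang 0.081
T
1162 c [457.8  43.9] mean [457.7  45.6  88.2] size [ 9.8 29.9] ang 0.082
mounts
550 c [438.7 -32.8] mean [438.8 -31.1  26.7] size [10.4 30.1] ang 0.062
383 c [489.4 -28.6] mean [489.1 -27.2  26.6] size [ 7.6 30.4] ang 0.078
480 c [441.8 -70.3] mean [441.8 -68.6  26.7] size [10.7 30.8] ang 0.078
339 c [492.5 -66.2] mean [492.2 -64.5  26.6] size [ 7.7 30.2] ang 0.082
443 c [ 444.2 -107. ] mean [ 444.1 -104.2   26.6] size [12.1 27.9] ang 0.103
242 c [ 494.8 -101.9] mean [494.4 -99.9  26.3] size [ 6.5 27.8] ang 0.074
```

View pics/w12.png

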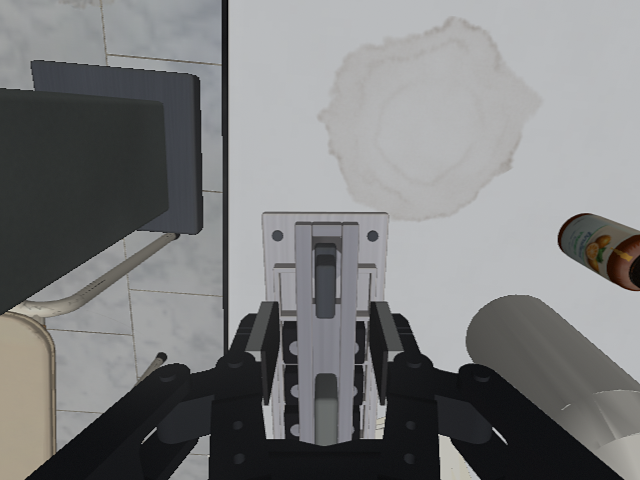

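Emit:
{"fn": "servo_tool", "kwargs": {"commands": [45, 0, 0, 0.02, 0, 0, 0, 45, 0, 0, 0.021, 0, 0, 0, 45, 0, 0, 0, 0, 0, 0, 0, 0, 0, 0, 0, 0, 0, 0, 0, 0, 0, 0, 0, 0, 0, 0, 0, 0, 0, 0, 0, 0, 0, 0, 0, 0, 0, 0, 0, 0, 0, 0, 0, 0, 0]}}

```text
t: 32.25
position: [0.458, 0.0428, 0.0746]
tcp_rot: [3.14, 0.002, 1.652]
force: [-1.1, -3.0, 6.4]
width: 0.0085
gripper_force: 42.4
```

Emit:
{"fn": "servo_tool", "kwargs": {"commands": [0, 0, 0, 0, 0, 0, -0.133, 0, 0, 0, 0, 0, 0, -0.133, 0, 0, 0, 0, 0, 0, -0.133, 0, 0, 0, 0, 0, 0, -0.133, 0, 0, 0, 0, 0, 0, -0.133, 0, 0, 0, 0, 0, 0, -0.133, 0, 0, 0, 0, 0, 0, -0.133, 0, 0, 0, 0, 0, 0, -0.133, 0, 0, 0, 0, 0, 0, -0.133, 0, 0, 0, 0, 0, 0, -0.133, 0, 0, 0, 0, 0, 0, -0.133, 0, 0, 0, 0, 0, 0, -0.12]}}

```text
t: 33.45
position: [0.4575, 0.0423, 0.0746]
tcp_rot: [-3.139, 0.001, -3.044]
force: [-3.1, -5.4, 7.4]
width: 0.0088
gripper_force: 43.0
```

Emit:
{"fn": "servo_tool", "kwargs": {"commands": [0, 0, 0, 0, 0, 0, 0, 0, 0, 0, 0, 0, 0, 0]}}

```text
t: 33.65
position: [0.4576, 0.0423, 0.0747]
tcp_rot: [-3.139, 0.001, -3.049]
force: [-1.7, -4.9, 6.8]
width: 0.0088
gripper_force: 42.6
```

```bash
python3 - <<'E'
from h import *
to(.4729,-.1441,.115,1.652); print(ctrl.observe()['wrist_torque'])
E
```

```text
d [ 0.0019 -0.1872 -0.0398] r [-0.002  0.003  1.582] | at [0.4576 0.0423 0.0747] [-3.139e+00  1.000e-03 -3.049e+00] t 33.65 q [-0.08  0.21 -0.51  0.86 -0.   -0.17]
[-0.97042381  0.60969422 -0.20688761]
```

Emit:
{"fn": "servo_tool", "kwargs": {"commands": [45, 0, 0, 0, 0, 0, 0, 45, 0, 0, 0, 0, 0, 0, 45, 0, 0, 0, 0, 0, 0, 45, 0, 0, -0.02, 0, 0, 0, 45, 0, 0, -0.02, 0, 0, 0, 45, 0.0005, -0.0375, -0.005, 0, 0, 0, 45, 0.0004, -0.0375, 0, 0, 0, 0, 45, 0.0004, -0.0374, 0, 0, 0, 0, 45, 0.0003, -0.0374, 0, 0, 0, 0, 45, 0.0003, -0.0374, 0, 0, 0, 0, 45, 0, 0, 0, 0, 0, 0.132, 45, 0, 0, 0, 0, 0, 0.132]}}

```text
t: 34.85
position: [0.473, -0.1444, 0.1184]
tcp_rot: [3.141, -0.0, 2.963]
force: [-0.5, 0.9, 0.3]
width: 0.0385
gripper_force: 0.0
```

Emit:
{"fn": "servo_tool", "kwargs": {"commands": [45, 0, 0, 0, 0, 0, 0.132, 45, 0, 0, 0, 0, 0, 0.132, 45, 0, 0, 0, 0, 0, 0.132, 45, 0, 0, 0, 0, 0, 0.132, 45, 0, 0, 0, 0, 0, 0.132, 45, 0, 0, 0, 0, 0, 0.132, 45, 0, 0, 0, 0, 0, 0.132, 45, 0, 0, 0, 0, 0, 0.132, 45, 0, 0, 0, 0, 0, 0.132, 45, 0, 0, 0, 0, 0, 0.132, 45, 0, 0, 0, 0, 0, 0, 45, 0, 0, 0, 0, 0, 0]}}

```text
t: 36.05
position: [0.4729, -0.143, 0.1185]
tcp_rot: [-3.141, -0.0, 1.654]
force: [-0.8, 0.8, -0.3]
width: 0.0385
gripper_force: 0.0
```

```bash
python3 - <<'E'
from h import *
im,d,i=snap('wrist','w13'); to(.4729,-.1441,.0735,1.652)
print('bar');rects('w13',(.38,.56,-.2,.2),.054,.0615)
print('T');rects('w13',(.40,.53,-.18,.1),.08,.092)
E
```

```text
d [-0.0011 -0.0001  0.0451] r [-0.    -0.     0.002] | at [ 0.4729 -0.143   0.1186] [-3.142 -0.     1.654] t 36.1 q [-0.46  0.22 -0.36  0.99  0.    1.03]
bar
15338 c [469.3 -90.8] mean [468.2 -78.2  58.9] size [ 36.2 165.4] ang 0.08
T
3694 c [466.1 -51.4] mean [466.  -50.4  84.5] size [14.  49.8] ang 0.078
1128 c [ 472.9 -143.8] mean [ 472.7 -141.9   88.2] size [ 9.9 30.3] ang 0.082
```

Emit:
{"fn": "servo_tool", "kwargs": {"commands": [45, -0.001, 0, 0.02, 0, 0, 0, 45, 0, 0, 0.02, 0, 0, 0, 45, 0, 0, 0.004, 0, 0, 0, 45, 0, 0, 0, 0, 0, 0, 0, 0, 0, 0, 0, 0, 0, 0, 0, 0, 0, 0, 0, 0, 0, 0, 0, 0, 0, 0, 0, 0, 0, 0, 0, 0, 0, 0, 0, 0, 0, 0, 0, 0, 0]}}

```text
t: 37.0
position: [0.4731, -0.1445, 0.0758]
tcp_rot: [3.141, 0.001, 1.651]
force: [-3.1, -0.7, 6.2]
width: 0.0086
gripper_force: 41.5
```

Emit:
{"fn": "servo_tool", "kwargs": {"commands": [0, 0, 0, 0, 0, 0, -0.133, 0, 0, 0, 0, 0, 0, -0.133, 0, 0, 0, 0, 0, 0, -0.133, 0, 0, 0, 0, 0, 0, -0.133, 0, 0, 0, 0, 0, 0, -0.133, 0, 0, 0, 0, 0, 0, -0.133, 0, 0, 0, 0, 0, 0, -0.133, 0, 0, 0, 0, 0, 0, -0.133, 0, 0, 0, 0, 0, 0, -0.133, 0, 0, 0, 0, 0, 0, -0.133, 0, 0, 0, 0, 0, 0, -0.133, 0, 0, 0, 0, 0, 0, -0.12]}}

```text
t: 38.2
position: [0.4725, -0.1451, 0.0757]
tcp_rot: [-3.139, -0.001, -3.045]
force: [-4.8, -2.9, 6.9]
width: 0.0086
gripper_force: 41.9
```

Emit:
{"fn": "servo_tool", "kwargs": {"commands": [0, 0, 0, 0, 0, 0, 0, 45, 0, 0, 0, 0, 0, 0, 45, 0, 0, 0, 0, 0, 0, 45, 0, 0, 0, 0, 0, 0, 45, 0, 0, -0.025, 0, 0, 0, 45, 0, 0, -0.03, 0, 0, 0, 45, 0, 0, -0.04, 0, 0, 0, 45, 0, 0, -0.04, 0, 0, 0, 45, 0, 0, -0.03, 0, 0, 0, 45, 0, -0.03, 0, 0, 0, 0, 45, 0, 0, 0, 0, 0, 0, 45, 0, 0, 0, 0, 0, 0]}}

```text
t: 39.4
position: [0.4756, -0.1742, 0.2393]
tcp_rot: [3.141, -0.0, -3.05]
force: [-0.6, 0.3, 0.6]
width: 0.0387
gripper_force: 0.0
```

```bash
python3 - <<'E'
from h import *
im,d,i=snap('wrist','w14');snap('top','top14'); to(.4729,-.1441,.2,-3.05)
for w in ['w14','top14']:
    print('bar');rects(w,(.40,.53,-.2,.2),.054,.0615)
    print('T');rects(w,(.40,.53,-.18,.1),.08,.092,15)
    print('mounts');rects(w,(.40,.53,-.2,.05),.022,.031)
E
```

```text
d [-0.0004  0.0294  0.039 ] r [ 0.001 -0.001  0.001] | at [ 0.4752 -0.1734  0.239 ] [ 3.140e+00 -1.000e-03 -3.049e+00] t 39.5 q [-0.51  0.18 -0.11  1.28  0.   -0.6 ]
bar
6933 c [466.1 -51.5] mean [464.5 -61.   58.9] size [ 37.  243.9] ang 0.08
41 c [458.2  39.1] mean [457.4  38.4  57.4] size [9.3 4.3] ang 0.099
T
473 c [ 472.8 -144.5] mean [ 471.8 -145.    88.2] size [29.9 10.1] ang 0.082
660 c [457.3  42.1] mean [456.8  40.6  87. ] size [29.8 11. ] ang 0.093
1010 c [465.9 -52.4] mean [465.4 -53.   84.5] size [14.7 49.6] ang 0.099
mounts
662 c [ 447.9 -108.7] mean [ 447.7 -109.4   27. ] size [19.3 30.4] ang 0.1
626 c [445.6 -71.2] mean [445.4 -71.9  26.9] size [18.4 30.5] ang 0.067
645 c [442.5 -34.1] mean [442.2 -34.6  26.9] size [18.9 30.5] ang 0.098
bar
142 c [462.4   8.1] mean [464.1  10.8  57.6] size [36.5 61. ] ang 0.083
T
41 c [458.1  43.5] mean [458.4  43.1  86.2] size [27.1 10.4] ang 0.175
mounts
```

View pics/w14.png

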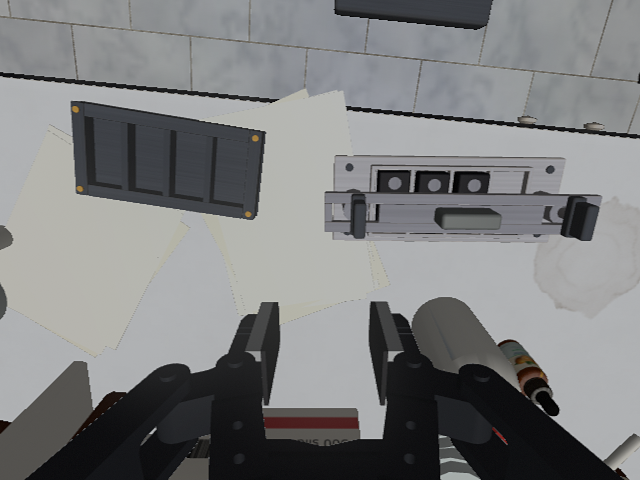

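The picture shows the mould empty at (168,160). The three mounts sit in their pockets at (392–472,182), the bar lies flat, and both T-heads stand across it at (358,215) and (580,218).

```bash
python3 -c "
from workcell import ctrl
print(ctrl.sign_off())"
```

```text
the job is handed in; nothing more can be done
None
```

The three mounts that were in the mould are seated in holder pockets 0 to 2, the bar lies flat on the collars with both T-heads turned across it to their stops, and I handed the job in at about 39.5 s; sign-off gave no verdict.

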